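Find the socket that fits the manifold nut

ROBOT

A 6-joint arm with a two-finger parallel gripper is mounted at the origin on the work surface. World frame = base frame: x ahead of the robot, y to its left, z up, the work surface at z = 0. Lengths are in mm, angles in rad, forces in N, time in s.
With the tool pointing down it reaches from about 300 to 775 mm from the base axis. Payload 14.6 kg.
Tool frame: the origin (TCP) lies between the finger pads; the fingertips stand 11 mm ahead of it and the grasp point (between the pads) lies 8 mm behind it; z points along the fingers, y is the line along which they close (so a half turn about z gives the same grasp; the last joint's range is limited). The gripper opens to 94 mm and grips with 3 to 60 N. Pads are 16 mm wide; open, the fingers measure 119 mm over their backs; the gripper's body (75 mm by 177 mm) begins 78 mm behind the grasp point.
Start: joints at [-1.206, 0.3, 1.521, -0, 1.321, -0.067], TCP at [230.17, -499.511, 216.446] pointing down, gripper open.
Joint ranges: [-3.03, 3.03], [-0.79, 2.21], [0.23, 2.52], [-1.04, 4.18], [0, 3.07], [-2.55, 2.55]. Speed limits (rad/s): [2.22, 2.22, 2.57, 3.14, 3.14, 3.14].

INTERFACE

Orientations are given as [roll, pitch, yaw] about the fixed x, y, z axes, in that order (R = Rz(yaw) Ry(pitch) Rx(roll)).
In Python, from cell import manip gives the robot as it stands. The module is installed in compiled form; this text tells all that it offers.
- The arm moves only by the tool arm_command, never from a script. Its argument "rows" is one flat list of numbers, 5 for each row, row after row: the shift along the world's x, y, z in mm, then the turn about the world's z in degrees, then the finger opening in mm, from 0 to 94. In form: [dx, dy, dz, twist, jaw, dx, dy, dz, twist, jaw, ...]. A call has 1 to 5 rows; each row shifts and turns the commanded pose from where the row before left it; what a row does not reach is not made up. A row lasts 1/8 s, in which the tool goes at most 62.5 mm and 10.7 degrees, less where a joint would pass 70% of its speed; a pose out of reach is approached as far as the arm can. A call is refused whole if a number of a shift passes 62.5 or a number of a turn 10.7, either way. A call with a gripper value outside its range is refused whole. The fingers move at their own pace and stop on an object; "newtons" is the grip in N (left out, the last holds). Time passes only in rows, so rows that do not move let the fingers close. It gives the time, the measured TCP pose, the force and the opening at its end, in the units of the state.
- manip.read_state(): the state, without advancing time (a new reading comes with each control period).
- manip.camera(name): name is "side" or "top" or "wrist"; returns a dict with "image" (480x640x3 uint8, blue, green, red), "z_map" (480x640 float32, mm along the optical axis (not along the pixel's ray), 0 where there is no reading), "fx", "fy", "cx", "cy" (pixels), "pose" (4x4, takes a point from camera to world coordinates). Camera axes: x right, y down, z forward; pixel columns grow to the right and rows downward; lengths in mm; the calibration is good to about 2 mm. A picture is of the moment at which its call begins.
- manip.sign_off(): hands the job in, once; it reports no verdict.
The state is a dict: "clock": time; "joints": joint angles; "qd": joint speeds; "effort": joint torques, N m; "eef_pos": TCP position; "eef_rot": TCP orientation; "wrist_force": force on the tool from outside, world axes, zero at the start; "moment": the same for the moment, N m; "finger_gap": finger opening in mm.
Only numpy, scipy, OpenCV 4.12 (cv2) and the standard library are available. Lean on these libraries where they do the work, as an engineer would, in place of code of your own. Each camera call takes 0.05 s, during which the arm holds its last target. There are 200 camera calls.

TASK

Find the tubular socket that fits the brass hex nut in the blue-marked middle port of the vacuum manifold by trying sockets on it, and stand any that does not fit back upright on the dark rubber mat. Finish still holding the right one in the gripper, upright and pushed fully home over the nut so that its lower end is down on the blue port face inside the steel collar; do not let go of it. The sockets you do not use stay standing on the mat, and the other things lying about are left alone.

Things in the scene. Friction and masses are not known exactly. Their poses are not given: they have to be found in the camera images.
- port (a point): Blue-marked middle port of the vacuum manifold: point on the port's axis on the block's blue top face, 40 mm above the bench, where the matching socket's lower end comes to rest. z up, yaw as the manifold. An upright brass hex nut stands here in a steel collar, both fixed; both hexagons have flats facing this point's +x and every 60 degrees from it.
- nut_top (a point): Centre of the top of that brass nut, 20 mm above the port face. The nut is 17, 22 or 27 mm across flats; which one is not told and changes from run to run. A socket too small for it stops here, on the nut's top.
- collar_rim (a point): On the port's axis at the height of the collar's rim, 10 mm above the port face (the nut stands out 10 mm above it). Collar: steel, 50 mm across flats outside; its hexagonal hole around the nut is 10.8 mm wider across flats than the nut, so the matching socket enters with 1.2 mm play all round. A socket too large for the nut stops here, on the rim.
- manifold: Fixed aluminium block 90 x 270 x 40 mm (x, y, z), origin at the centre of its underside, long along its y. Its three ports lie in a row 90 mm apart along y, the blue-marked one in the middle; the two outer ports (white-marked) carry the other two nut sizes and are not part of the job.
- mat: Fixed dark rubber mat 220 x 320 mm, 3 mm thick, origin at the centre of its underside, long along its y. The sockets stand on it at about (-30,-100), (40,0) and (-30,100) mm in its frame.
- socket_s: Small socket for a 17 mm nut, loose, about 160 g, 90 mm tall, upright on the mat; origin at the centre of its open lower end, z up. Steel hex tube 45 mm tall, 25.4 mm across flats outside, 19.4 inside, bore 31 deep; 20 mm round neck; at 55 to 90 mm up a blue hex grip, 30 across flats (alike on all three). All flats face +x and every 60 degrees. Place on the mat and yaw vary.
- socket_m: Medium socket for a 22 mm nut, loose, about 160 g, 90 mm tall, upright on the mat; origin at the centre of its open lower end, z up. Steel hex tube 45 mm tall, 30.4 mm across flats outside, 24.4 inside, bore 31 deep; 20 mm round neck; at 55 to 90 mm up a blue hex grip, 30 across flats (alike on all three). All flats face +x and every 60 degrees. Place on the mat and yaw vary.
- socket_l: Large socket for a 27 mm nut, loose, about 160 g, 90 mm tall, upright on the mat; origin at the centre of its open lower end, z up. Steel hex tube 45 mm tall, 35.4 mm across flats outside, 29.4 inside, bore 31 deep; 20 mm round neck; at 55 to 90 mm up a blue hex grip, 30 across flats (alike on all three). All flats face +x and every 60 degrees. Place on the mat and yaw vary.
- washer: Bystander: loose brass washer, 34 mm across, 6 mm thick, lying on the mat; origin under its centre.
- seal: Bystander: loose orange sealing ring, 40 mm across, 7 mm thick, lying on the mat; origin under its centre.
- wrench: Bystander: loose steel wrench lying flat on the mat along its edge on the robot's side, long along its x; origin under its middle.
- beaker: Bystander: loose glass beaker, 70 mm across, 90 mm tall, beyond the work; origin under its centre.
- jar: Bystander: loose amber glass jar with a blue cap, 60 mm across, 85 mm tall, beyond the work; origin under its centre.
- dish: Bystander: loose shallow glass dish, 90 mm across, 18 mm tall, beyond the work; origin under its centre.
There are look-alikes about, which are no part of the job. What is shaped like the socket_s but brown is not meant.

How it is judged:
By the outcome, as a careful person would: the job done as asked, in the order asked, and still so for the second after the job is handed in, while the arm keeps its last pose, push and grip.
It also fails if it takes over 58 s, if anything falls off the work surface, if the arm or the gripper's body presses on something with over 40 N, if the wrist force passes 120 N, or if a joint passes its speed limit or range.

## Working session

There is one attempt and no reset: what is moved stays moved. The work goes in short steps, Python scripts to look and compute and a tool call to move; the robot and the scene stay as the last step left them, time stands still between calls to the robot, and variables do not carry over. Pictures are saved under pics/ and viewed, on a budget of 10 in all, crops included, one or two more only if the job needs it, and the job is handed in when it is done.

Besides the shell and the picture viewer there is one more tool, called after "Call:" by a JSON object that holds its "op" and its "data", one argument or row to a line. arm_command: Moves the arm, as the interface text tells. Its arguments: {"type":"object","properties":{"rows":{"type":"array","items":{"type":"number"}},"newtons":{"type":"number"}},"required":["rows"]}

```bash
mkdir -p pics; cat > h.py <<'E'
import numpy as np, cv2
from cell import manip
def pts(c):
    z=c["z_map"]; v,u=np.mgrid[0:480,0:640]
    P=np.stack([(u-c["cx"])*z/c["fx"],(v-c["cy"])*z/c["fy"],z],-1)
    W=P@c["pose"][:3,:3].T+c["pose"][:3,3]
    W[z<=0]=np.nan
    return W
E
python3 - <<'E'
from h import *
for n in("top","side"):
    c=manip.camera(n); cv2.imwrite(f"pics/{n}0.png",c["image"]); np.savez(f"{n}0.npz",**c)
    print(n,c["fx"],c["pose"].round(3).tolist())
print(manip.read_state())
E
```

```text
top 477.410131056232 [[-0.015, -0.998, 0.064, 546.604], [-1.0, 0.016, 0.02, -35.505], [-0.021, -0.063, -0.998, 1028.207], [0.0, 0.0, 0.0, 1.0]]
side 496.4954574909064 [[0.883, -0.36, 0.302, 389.881], [-0.47, -0.653, 0.594, -499.932], [-0.017, -0.666, -0.746, 666.349], [0.0, 0.0, 0.0, 1.0]]
{'clock': 0.1, 'joints': array([-1.20561941e+00,  3.00416107e-01,  1.52149554e+00, -1.94878549e-05,
        1.32069683e+00, -6.66250771e-02]), 'qd': array([-0.00116527, -0.00162918, -0.00202474, -0.0009452 , -0.00095445,
       -0.00072401]), 'effort': array([ 8.94040641e-04, -5.32649016e+01, -3.53286195e+01,  7.09228450e-02,
        2.35017546e-02, -4.84147199e-05]), 'eef_pos': array([ 230.08297146, -499.32532764,  215.95267364]), 'eef_rot': array([-3.14057783e+00, -4.87945333e-05,  4.31806801e-01]), 'wrist_force': array([-0.06575239, -0.01986629,  0.45235756]), 'moment': array([0.05026483, 0.05201021, 0.03646025]), 'finger_gap': 93.66709448304132}
```

View pics/top0.png

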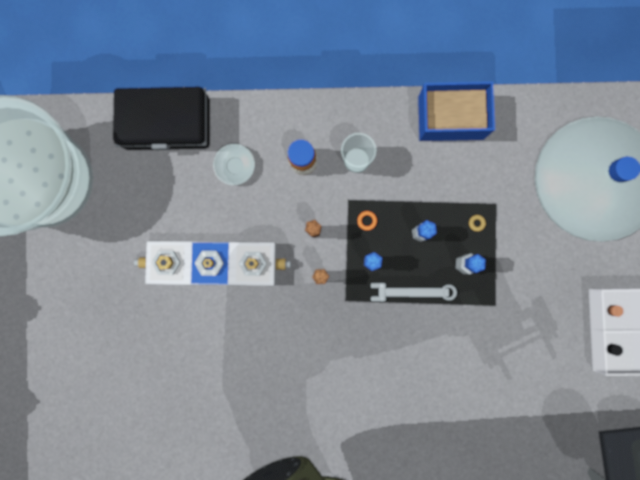

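View pics/side0.png

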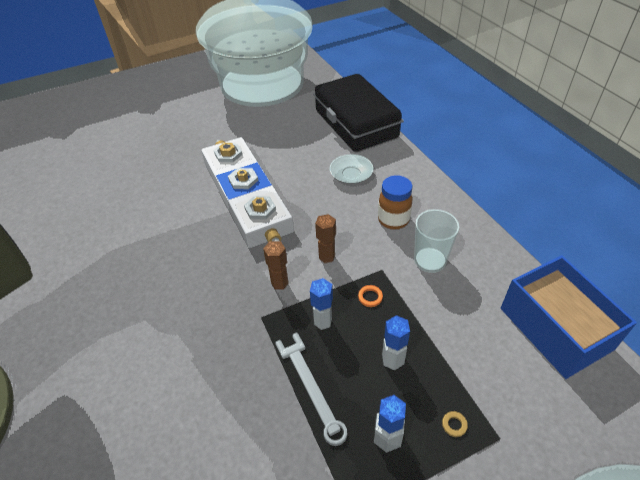

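The blue-topped sockets are in the top view at (373,262), (427,230) and (474,264). The brown look-alikes at (313,229) and (320,276) are not meant because they are brown. The blue-marked port is at (208,263). I'll measure these and check them in one enlarged crop.

```bash
python3 - <<'E'
from h import *
t=dict(np.load("top0.npz")); s=dict(np.load("side0.npz"))
for n,c in(("top",t),("side",s)):
    W=pts(c); hsv=cv2.cvtColor(c["image"],cv2.COLOR_BGR2HSV)
    b=cv2.inRange(hsv,(100,120,60),(130,255,255))>0
    m=(b&(W[...,2]>84)&(W[...,2]<102)&(W[...,0]<640)&(W[...,0]>300)).astype(np.uint8)
    k,l,st,ce=cv2.connectedComponentsWithStats(m)
    for i in range(1,k):
        if st[i,4]>15:
            P=W[l==i]; print(n,"sock",ce[i].round(0),st[i,4],((P.max(0)+P.min(0))/2).round(1),np.ptp(P,0).round(1), np.median(P,0).round(1))
    m=((W[...,2]>33)&(W[...,2]<47)&(W[...,1]>100)&(W[...,0]<600)).astype(np.uint8)
    k,l,st,ce=cv2.connectedComponentsWithStats(m)
    for i in range(1,k):
        if st[i,4]>300: P=W[l==i][:,:2].astype(np.float32); print(n,"manif",cv2.minAreaRect(P),np.median(W[l==i][:,2]))
    m=(b&(W[...,2]>33)&(W[...,2]<47)&(W[...,1]>100)).astype(np.uint8)
    k,l,st,ce=cv2.connectedComponentsWithStats(m)
    for i in range(1,k):
        if st[i,4]>100: P=W[l==i][:,:2].astype(np.float32); print(n,"blue",ce[i],cv2.minAreaRect(P))
    m=((hsv[...,2]<60)&(abs(W[...,2]-3)<8)&(W[...,0]>300)).astype(np.uint8)
    k,l,st,ce=cv2.connectedComponentsWithStats(m)
    for i in range(1,k):
        if st[i,4]>3000: P=W[l==i][:,:2].astype(np.float32); print(n,"mat",cv2.minAreaRect(P))
a=cv2.resize(t["image"][235:290,140:285],(797,302),interpolation=cv2.INTER_CUBIC)
b=cv2.resize(s["image"][260:460,240:500],(390,298),interpolation=cv2.INTER_CUBIC)
d=cv2.resize(s["image"][130:230,195:305],(327,298),interpolation=cv2.INTER_CUBIC)
r=np.zeros((298,797,3),np.uint8); r[:,:390]=b; r[:,395:722]=d
cv2.imwrite("pics/crop1.png",np.vstack([a,r]))
E
```

```text
top sock [427. 230.] 202 [ 625.  -214.9   90.7] [27.9 30.8 13.4] [ 626.7 -214.6   92.6]
top sock [372. 261.] 209 [ 566.8 -107.3   92.5] [33.1 29.9  8.7] [ 567.5 -106.4   92.7]
top sock [475. 263.] 222 [ 559.8 -308.2   91.4] [32.9 32.1 12.8] [ 559.1 -307.1   92.7]
top manif ((562.7958984375, 236.01950073242188), (271.0334777832031, 76.93423461914062), 89.26322174072266) 40.10790167359096
top blue [210.40362225 262.39456662] ((570.8328247070312, 227.24061584472656), (72.53337097167969, 83.19519805908203), 87.78272247314453)
top mat ((587.6592407226562, -217.71726989746094), (316.9493713378906, 213.6457061767578), 87.43559265136719)
side sock [321. 289.] 388 [ 567.4 -109.6   90.4] [32.8 31.8 12.8] [ 566.2 -111.5   93.1]
side sock [397. 329.] 433 [ 625.8 -216.9   90. ] [28.5 32.8 11.8] [ 625.8 -219.2   93.2]
side sock [392. 410.] 606 [ 561.1 -310.    90.1] [34.6 31.7 12.1] [ 559.6 -311.4   93.2]
side manif ((562.0835571289062, 237.08236694335938), (274.35400390625, 77.8570556640625), 89.46719360351562) 40.996610602590636
side blue [243.01408451 182.19405321] ((570.9298095703125, 226.927001953125), (79.94548034667969, 86.84599304199219), 88.5281982421875)
side mat ((587.7243041992188, -216.42135620117188), (322.8672790527344, 219.8018341064453), 87.48991394042969)
```

View pics/crop1.png

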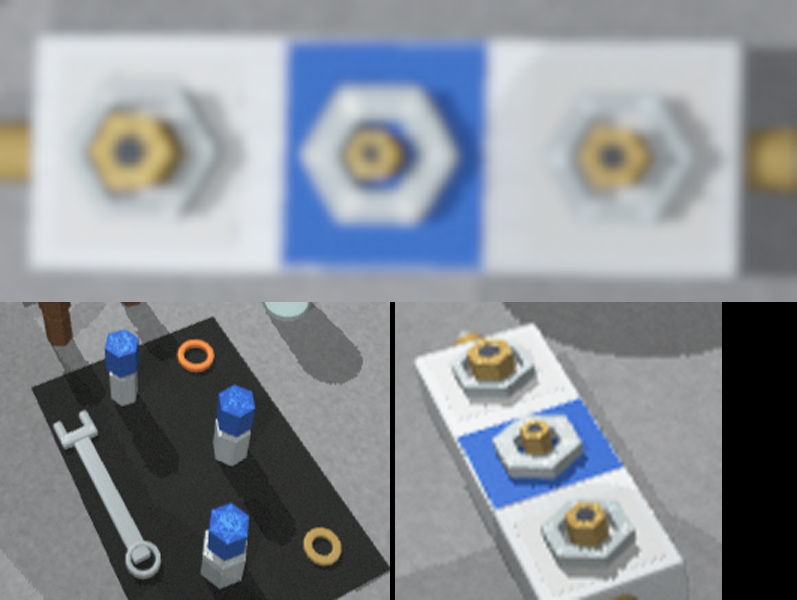

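The blue port carries the smallest of the three nuts, so it takes the 17 mm socket. The only blue-gripped socket whose tube is narrower than its grip stands at about (567,-108); in the crop it is at (122,380), so it is socket_s. I'll fly above it and look with the wrist camera.

Call:
{"op": "arm_command", "data": {
  "rows": [34,39,0,0,94,34,39,0,0,94,34,39,0,0,94,34,39,0,0,94,34,39,0,0,94]
}}

```text
clock: 0.72
eef_pos: [401.0, -303.0, 216.3]
eef_rot: [-3.141, 0.0, 0.432]
wrist_force: [0.3, -0.3, 0.4]
finger_gap: 93.4
```

Call:
{"op": "arm_command", "data": {
  "rows": [34,39,0,0,94,34,39,0,0,94,34,39,0,0,94,34,39,0,0,94,31,39,0,0,94]
}}

```text
clock: 1.35
eef_pos: [568.0, -108.0, 216.1]
eef_rot: [-3.141, 0.0, 0.432]
wrist_force: [-0.7, -0.5, 0.4]
finger_gap: 94.1
```

Call:
{"op": "arm_command", "data": {
  "rows": [0,0,0,0,94]
}}

```text
clock: 1.48
eef_pos: [568.2, -107.1, 215.6]
eef_rot: [-3.141, 0.001, 0.435]
wrist_force: [-0.2, -0.3, -0.5]
finger_gap: 93.9
```

```bash
python3 - <<'E'
from h import *
c=manip.camera("wrist"); np.savez("w1.npz",**c); cv2.imwrite("pics/w1.png",c["image"])
s=manip.read_state(); print(s["eef_pos"],np.degrees(s["eef_rot"]),c["fx"],c["pose"].round(2).tolist())
E
```

```text
[ 567.35126778 -108.52155324  215.75684017] [-1.79961057e+02  5.80151378e-02  2.48665197e+01] 379.5196386663717 [[0.42, -0.87, -0.25, 641.09], [-0.91, -0.41, -0.11, -73.87], [-0.0, 0.27, -0.96, 384.09], [0.0, 0.0, 0.0, 1.0]]
```

View pics/w1.png

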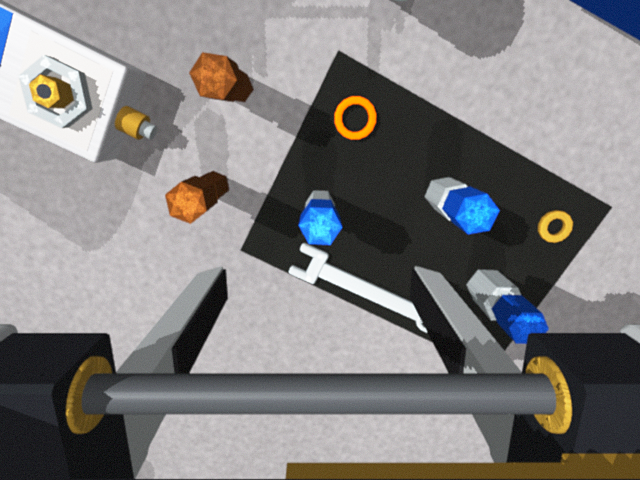

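Wrist view: socket_s at (320,222), between the fingers as hoped. The other two sockets are at (472,210) and (520,315), and the brown ones at (215,75) and (187,200). Next I'll fit the top hexagon.

```bash
cat >> h.py <<'E'
def hexfit(c,mask,zlo,zhi):
    W=pts(c); m=(mask&(W[...,2]>zlo)&(W[...,2]<zhi)).astype(np.uint8)
    k,l,st,ce=cv2.connectedComponentsWithStats(m); out=[]
    for i in range(1,k):
        if st[i,4]<80: continue
        zt=np.median(W[l==i][:,2]); v,u=np.nonzero(l==i)
        d=np.stack([(u-c["cx"])/c["fx"],(v-c["cy"])/c["fy"],np.ones(len(u))],-1)@c["pose"][:3,:3].T
        o=c["pose"][:3,3]; P=(o+d*((zt-o[2])/d[:,2])[:,None])[:,:2]
        best=None
        for a in np.arange(0,60,.5):
            th=np.radians(a+np.array([0,60,120])); n=np.stack([np.cos(th),np.sin(th)])
            q=P@n; hi=np.percentile(q,99.7,axis=0); lo=np.percentile(q,.3,axis=0)
            if best is None or (hi-lo).sum()<best[0]: best=((hi-lo).sum(),a,np.linalg.lstsq(n.T,(hi+lo)/2,rcond=None)[0],hi-lo)
        out.append((ce[i].round(0),st[i,4],zt.round(1),best[1],best[2].round(1),best[3].round(1)))
    return out
E
python3 - <<'E'
from h import *
c=dict(np.load("w1.npz")); h=cv2.cvtColor(c["image"],cv2.COLOR_BGR2HSV)
b=cv2.inRange(h,(95,120,60),(130,255,255))>0
for r in hexfit(c,b,89,98): print(*r)
t=dict(np.load("top0.npz"));h=cv2.cvtColor(t["image"],cv2.COLOR_BGR2HSV)
for r in hexfit(t,cv2.inRange(h,(95,120,60),(130,255,255))>0,89,98): print(*r)
E
```

```text
[476. 213.] 1309 93.2 37.0 [ 629.8 -215.4] [30.8 31.7 30.1]
[320. 225.] 1150 93.3 24.0 [ 569.  -108.5] [30.6 30.2 30.1]
[526. 325.] 928 93.2 23.5 [ 562.5 -307.9] [31.9 33.1 30.4]
[427. 229.] 208 92.7 35.5 [ 627.8 -214.7] [29.8 30.4 29.5]
[372. 261.] 207 92.7 22.5 [ 566.9 -107. ] [29.8 29.9 29.7]
[476. 263.] 212 92.8 23.0 [ 559.8 -307.5] [29.7 30.8 30.1]
```

Call:
{"op": "arm_command", "data": {
  "rows": [1,1.5,-20,9.8,94,0,0,-30,9.8,70,0,0,-30,9.7,60,0,0,-30,0,60,0,0,-20,0,60],
  "newtons": 30
}}

```text
clock: 2.15
eef_pos: [567.0, -109.2, 85.1]
eef_rot: [-3.14, 0.001, 0.942]
wrist_force: [0.2, -0.3, -0.7]
finger_gap: 60.5
```

Call:
{"op": "arm_command", "data": {
  "rows": [0,0,-14,0,60,0,0,0,0,40,0,0,0,0,20,0,0,0,0,20,0,0,0,0,20]
}}

```text
clock: 2.78
eef_pos: [568.5, -108.1, 73.2]
eef_rot: [3.141, -0.0, 0.943]
wrist_force: [-1.0, -0.2, 4.0]
finger_gap: 30.0
```

Call:
{"op": "arm_command", "data": {
  "rows": [0,0,0,0,20,0,0,20,0,20,0,0,30,0,20,0,0,30,0,20,0,0,30,0,20]
}}

```text
clock: 3.4
eef_pos: [567.9, -107.9, 183.1]
eef_rot: [-3.141, 0.0, 0.943]
wrist_force: [0.4, -0.4, -2.0]
finger_gap: 30.0
```

Call:
{"op": "arm_command", "data": {
  "rows": [0,44,20,-5,20,0,44,0,-5,20,0,44,0,-5,20,0,44,0,-5,20,0,34,0,-4.7,20]
}}

```text
clock: 4.03
eef_pos: [567.8, 103.7, 202.2]
eef_rot: [-3.141, 0.001, 0.51]
wrist_force: [0.4, -0.5, -1.9]
finger_gap: 30.0
```

Call:
{"op": "arm_command", "data": {
  "rows": [0,0,0,0,20,0,0,0,0,20]
}}

```text
clock: 4.28
eef_pos: [568.1, 101.5, 202.2]
eef_rot: [3.142, 0.001, 0.513]
wrist_force: [-0.3, 0.2, -2.2]
finger_gap: 29.9
```

```bash
python3 - <<'E'
from h import *
c=manip.camera("wrist"); np.savez("w2.npz",**c); cv2.imwrite("pics/w2.png",c["image"])
s=manip.read_state(); print(s["eef_pos"],np.degrees(s["eef_rot"]))
h=cv2.cvtColor(c["image"],cv2.COLOR_BGR2HSV)
for r in hexfit(c,cv2.inRange(h,(14,80,60),(32,255,255))>0,57,64): print("nut",*r)
for r in hexfit(c,cv2.inRange(h,(95,120,60),(130,255,255))>0,36,45): print("blue",*r)
W=pts(c)
for r in hexfit(c,np.ones((480,640),bool),47.5,54): print("rim",*r)
m=((W[...,2]>36)&(W[...,2]<45)&(W[...,1]>60)&(W[...,0]<640)).astype(np.uint8)
print(cv2.minAreaRect(W[...,:2][m>0].astype(np.float32)))
t=dict(np.load("top0.npz"));h=cv2.cvtColor(t["image"],cv2.COLOR_BGR2HSV)
for r in hexfit(t,np.ones((480,640),bool),47,56): print("top rim",*r)
E
```

```text
[568.15210589 101.15365519 202.28607055] [-1.79999332e+02  2.26028595e-02  2.93506323e+01]
nut [523.  29.] 459 60.3 43.0 [771.1  37.5] [39.7 42.2 15.5]
nut [78. 80.] 960 60.4 57.0 [573.5 315.6] [27.8 28.6 27.3]
nut [184. 142.] 348 60.3 54.5 [571.4 226.2] [16.8 17.5 17.8]
nut [282. 198.] 495 60.4 58.0 [569.  136.5] [22.  21.7 22.4]
blue [193. 137.] 5985 41.2 28.5 [571.2 226.6] [105.9  77.  105.7]
blue [194. 140.] 270 41.3 59.5 [570.  227.6] [27.  24.4 26.1]
rim [513.  33.] 331 51.1 44.5 [770.6  37.8] [44.6 45.1 16.4]
rim [86. 80.] 1766 50.3 59.0 [573.4 315.8] [50.7 51.4 50.2]
rim [624.  96.] 381 50.8 12.5 [776.1 -67.5] [47.8 47.9 18. ]
rim [98. 84.] 172 51.0 53.0 [575.4 310.1] [26.4 14.7 27.3]
rim [188. 140.] 2372 50.4 58.5 [571.2 226.2] [49.8 50.5 50. ]
rim [283. 196.] 1715 50.3 57.5 [568.8 136.5] [49.9 49.5 50.1]
rim [633. 317.] 166 48.5 35.5 [ 629.4 -204.8] [17.  12.  18.6]
((570.87548828125, 226.45001220703125), (270.06695556640625, 90.31432342529297), 88.55278778076172)
top rim [456. 109.] 1858 54.2 0.0 [ 881.8 -291.7] [ 86.2 142.9 144.4]
top rim [199. 127.] 125 50.7 1.5 [864.5 249.9] [112.4  53.5 108.7]
top rim [602. 176.] 1976 52.0 27.0 [ 736.8 -590.1] [154.8 137.2 154.7]
top rim [155. 146.] 91 52.8 59.0 [815.9 346.1] [63.3 64.3 10.7]
top rim [165. 263.] 216 49.5 59.0 [572.2 317.4] [51.  50.5 47.5]
top rim [208. 263.] 348 49.8 58.5 [569.7 227.6] [50.3 50.2 49.4]
top rim [252. 263.] 276 49.8 59.5 [567.3 137.7] [50.2 49.8 47.4]
top rim [611. 359.] 164 49.6 2.0 [ 375.1 -587.3] [103.7 105.7  56.4]
```

View pics/w2.png

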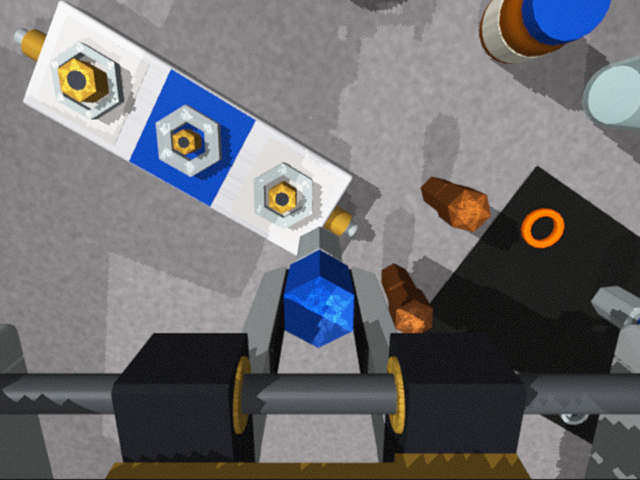

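Wrist view 2: socket_s held upright at (318,298), and the blue port's nut at (184,142) measures 17 mm. The row of ports gives a manifold yaw of -1.5°. I'll measure the held socket with the same camera.

```bash
python3 - <<'E'
from h import *
c=dict(np.load("w2.npz")); h=cv2.cvtColor(c["image"],cv2.COLOR_BGR2HSV)
for r in hexfit(c,cv2.inRange(h,(95,100,40),(130,255,255))>0,215,230): print(*r)
E
```

```text
[319. 309.] 4207 222.3 58.0 [569.8 101.8] [32.2 30.4 32. ]
```

Call:
{"op": "arm_command", "data": {
  "rows": [0.3,35,0,-0.8,20,1,40,0,0,20,1,40,-15,0,20,0,10,-25,0,20,0,0,-22,0,20]
}}

```text
clock: 4.95
eef_pos: [570.5, 226.8, 139.4]
eef_rot: [-3.142, 0.0, 0.499]
wrist_force: [0.3, 0.2, -2.2]
finger_gap: 29.7
```

Call:
{"op": "arm_command", "data": {
  "rows": [0,0,-4,0,20,0,0,0,0,20,0,0,0,0,20]
}}

```text
clock: 5.32
eef_pos: [571.0, 226.7, 137.6]
eef_rot: [3.141, -0.002, 0.498]
wrist_force: [0.5, -0.1, -1.7]
finger_gap: 30.4
```

```bash
python3 - <<'E'
from h import *
s=manip.read_state(); print(s["eef_pos"],np.degrees(s["eef_rot"]),s["wrist_force"])
c=manip.camera("side"); np.savez("s3.npz",**c)
t=manip.camera("top"); h=cv2.cvtColor(t["image"],cv2.COLOR_BGR2HSV)
a=cv2.resize(c["image"][90:220,180:310],(600,600),interpolation=cv2.INTER_CUBIC)
cv2.imwrite("pics/s3.png",a)
E
```

```text
[571.01452361 226.69658025 137.59811969] [ 1.79982331e+02 -9.16913012e-02  2.85139364e+01] [ 0.49652398 -0.13659693 -1.72494913]
```

View pics/s3.png

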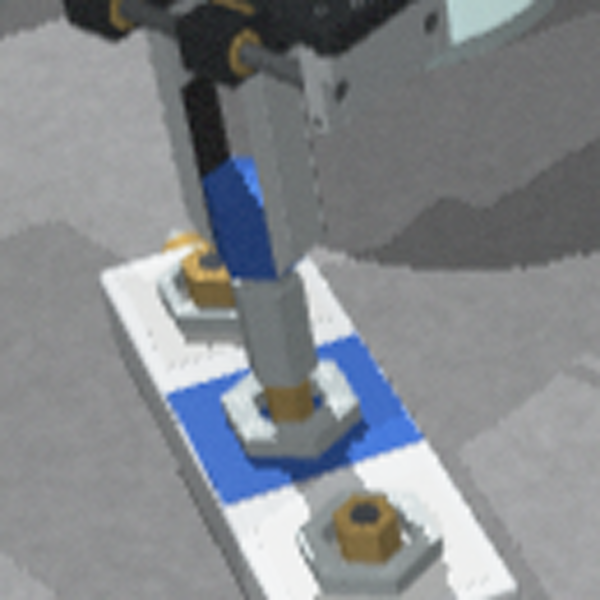

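The crop shows the tube end at (285,385), centred over the nut at (292,400) once the perspective slant is allowed for. I'll lower it carefully.

Call:
{"op": "arm_command", "data": {
  "rows": [0,0,-4,0,20,0,0,-3,0,20,0,0,-2,0,20,0,0,-2,0,20,0,0,-1,0,20]
}}

```text
clock: 6.05
eef_pos: [570.4, 227.0, 124.3]
eef_rot: [-3.142, 0.0, 0.498]
wrist_force: [0.6, -0.3, -1.3]
finger_gap: 30.0
```

Call:
{"op": "arm_command", "data": {
  "rows": [0,0,-2,0,20,0,0,-2,0,20,0,0,-1,0,20,0,0,-1,0,20,0,0,-1,0,20]
}}

```text
clock: 6.68
eef_pos: [570.5, 227.0, 117.4]
eef_rot: [3.142, -0.0, 0.498]
wrist_force: [-0.3, 0.5, -1.6]
finger_gap: 29.9
```

Call:
{"op": "arm_command", "data": {
  "rows": [0,0,-2,0,20,0,0,-1.5,0,20,0,0,-1,0,20,0,0,-1,0,20,0,0,-0.5,0,20]
}}

```text
clock: 7.3
eef_pos: [570.5, 227.0, 111.4]
eef_rot: [-3.142, 0.0, 0.498]
wrist_force: [0.2, 0.1, -2.3]
finger_gap: 30.2
```

Call:
{"op": "arm_command", "data": {
  "rows": [0,0,-0.5,0,20,0,0,-0.5,0,20,0,0,-0.5,0,20]
}}

```text
clock: 7.68
eef_pos: [570.5, 227.0, 110.2]
eef_rot: [3.142, -0.0, 0.498]
wrist_force: [-1.8, -0.6, 3.2]
finger_gap: 29.9
```

Call:
{"op": "arm_command", "data": {
  "rows": [0,0,-0.5,0,20,0,0,-0.5,0,20,0,0,0,0,20]
}}

```text
clock: 8.05
eef_pos: [570.7, 227.1, 110.1]
eef_rot: [3.141, -0.001, 0.498]
wrist_force: [-3.9, -1.2, 9.0]
finger_gap: 29.8
```

```bash
python3 - <<'E'
from h import *
s=manip.read_state(); print(s["eef_pos"],s["wrist_force"],s["moment"])
c=manip.camera("side"); W=pts(c); h=cv2.cvtColor(c["image"],cv2.COLOR_BGR2HSV)
b=(cv2.inRange(h,(95,100,40),(130,255,255))>0)&(np.hypot(W[...,0]-570,W[...,1]-227)<25)&(W[...,2]>80)
print("grip top z",np.percentile(W[b][:,2],[2,98]))
a=cv2.resize(c["image"][90:220,180:310],(600,600),interpolation=cv2.INTER_CUBIC)
cv2.imwrite("pics/s4.png",a)
E
```

```text
[570.71551535 227.11601431 110.14006387] [-3.91556845 -1.21294759  9.02252209] [-0.20750854  0.91043686 -0.0273666 ]
grip top z [ 97.39029514 132.49144594]
```

View pics/s4.png

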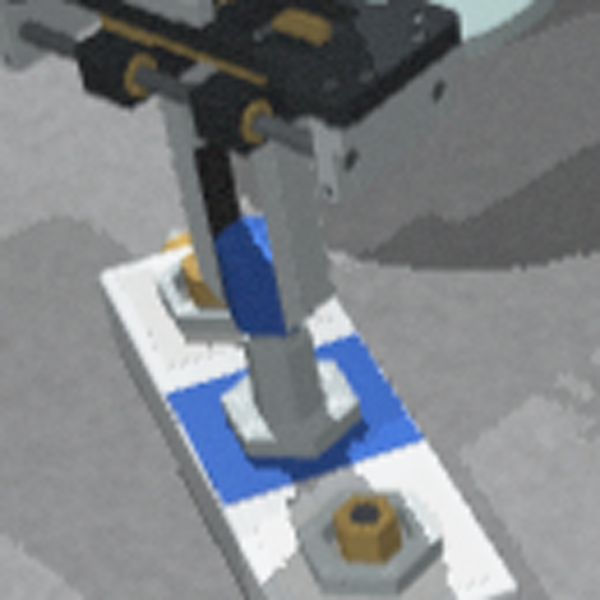

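It is inside the collar and looks seated. I'll relieve the sideways load with a small shift and press a little more to confirm the hard stop.

Call:
{"op": "arm_command", "data": {
  "rows": [-0.4,-0.1,0,0,20,0,0,-0.5,0,20,0,0,-0.5,0,20,0,0,-0.5,0,20,0,0,0,0,20],
  "newtons": 40
}}

```text
clock: 8.72
eef_pos: [570.8, 227.2, 110.1]
eef_rot: [3.141, -0.003, 0.498]
wrist_force: [-7.1, -1.4, 20.0]
finger_gap: 29.6
```

```bash
python3 - <<'E'
from h import *
E=[]
for i in range(4):
    c=manip.camera("side"); s=manip.read_state(); E.append(np.r_[s["eef_pos"],s["wrist_force"],s["moment"]])
print(np.mean(E,0).round(2))
W=pts(c); h=cv2.cvtColor(c["image"],cv2.COLOR_BGR2HSV)
b=(cv2.inRange(h,(95,100,40),(130,255,255))>0)
g=b&(np.hypot(W[...,0]-570,W[...,1]-227)<25)&(W[...,2]>80)
print("grip",np.percentile(W[g][:,2],[2,98]))
for x,y in((627,-216),(560,-309)):
    q=b&(np.hypot(W[...,0]-x,W[...,1]-y)<25)&(W[...,2]>30); print("ref (58..93)",np.percentile(W[q][:,2],[2,98]))
p=b&(np.hypot(W[...,0]-570,W[...,1]-227)<60)&(W[...,2]<50); print("blue face",np.median(W[p][:,2]))
E
```

```text
[ 5.7075e+02  2.2721e+02  1.1007e+02 -6.5800e+00 -1.5100e+00  1.9720e+01
 -4.0000e-01  1.5100e+00 -1.0000e-02]
grip [ 97.96556171 132.50617631]
ref (58..93) [61.78338212 95.04035679]
ref (58..93) [62.20112775 95.16348686]
blue face 41.29337323219153
```

The hard stop is confirmed. The height stays at 110.1 with 20 N on it, and the grip top reads 37.4 mm above the standing sockets' grips, against 37 expected. I'll ease the push and hand in.

Call:
{"op": "arm_command", "data": {
  "rows": [0,0,0.5,0,20,0,0,0.4,0,20,0,0,0,0,20,0,0,0,0,20]
}}

```text
clock: 9.43
eef_pos: [570.6, 227.1, 110.1]
eef_rot: [3.141, -0.002, 0.498]
wrist_force: [-3.4, -1.3, 12.9]
finger_gap: 29.6
```

```bash
python3 - <<'E'
from cell import manip
s=manip.read_state(); print(s["clock"],s["eef_pos"],s["eef_rot"],s["wrist_force"],s["finger_gap"]); 
if 2<s["wrist_force"][2]<30: print(manip.sign_off())
E
```

```text
9.425 [570.63499845 227.11721017 110.12522864] [ 3.14127609e+00 -2.29413606e-03  4.98075563e-01] [-3.40931142 -1.30562314 12.86086342] 29.61756793387587
the job is handed in; nothing more can be done
None
```

I handed the job in at 9.4 s with socket_s still in the gripper, upright and pushed home over the nut in the blue port.

**Choice of socket:** The blue port's nut measured about 17 mm across flats in the wrist view, the smallest of the three. I therefore tried only socket_s, and it fitted first time. The medium and large sockets, the brown look-alikes and the other objects were never touched.

**Seating:** The socket slid past the nut top and the collar rim with no added force. It stopped hard with the tool at z = 110.1 mm, which puts its lower end about 40.5 mm above the bench; the port face is at 40 mm. Raising the push from 9 to 20 N did not move it.

**Camera cross-check:** The grip top stood 37.4 mm above the grips of the sockets on the mat, where 37 was expected.

**At hand-in:** The push was about 13 N down, with a small sideways load of about 3.4 N against the collar and a tilt of about 0.002 rad. The finger opening was 29.6 mm, on the 30 mm grip.

No check failed. The top and wrist cameras disagreed by about 1.5–2 mm, so I aimed midway between them.

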